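Clear the badge die and hold its clamp arm open

TASK

Get the badge die ready to be changed: first lift the brass casting by its stub out of its die cavity and set it down gently, not dropped, stub up and flat on the floor of the blue tray, and let go of it. Then pull the red latch handle of the yellow clamp arm sideways against its spring until the arm is free, lift the arm off its ball by that handle to at least 30 degrees, and finish still gripping the handle and holding the arm raised and still. Leave the black blank, the finished badges and everything else on the bench where they are.

Things in the scene. Friction and masses are not known exactly. Their poses are not given: they have to be found in the camera images.
- station: Die station, fixed to the bench (place and yaw vary): green base plate 270 x 170 x 15 mm; origin at the centre of its underside, x along its length, y across, z up. On it a steel die block 130 x 130 mm, centred at x +7, y -15 mm, top at z 40 mm, and the yellow clamp arm with its ball mount.
- cavity_a (a point): Centre of the floor of one round die cavity, at station x -28, y -35, z 34 mm: 47 mm across, 6 mm deep. Either cavity holds the casting, the other the blank.
- cavity_b (a point): Centre of the floor of the other round die cavity, at station x +38, y -35, z 34 mm: 47 mm across, 6 mm deep.
- clamp_hinge (a point): Hinge of the yellow clamp arm, axis along the station's y, at station x +90, y +35, z 49 mm. The arm, 30 mm wide, lies from here towards the station's -x, from z 42 to 56 mm when down.
- ball (a point): Centre of the steel ball (36 mm) of the ball mount, at station x -100, y +35, z 49 mm; the ring end of the arm, 56 mm across, sits round it.
- casting: Brass badge casting, about 80 g: disc 45 mm across and 8 mm thick with a round stub 12 mm across and 24 mm tall standing on its centre (32 mm tall in all). Origin at the centre of the disc's underside, z up through the stub. It sits loosely in one of the two cavities.
- tray: Blue open tray fixed to the bench (place and yaw vary), 150 (x) x 210 (y) x 30 mm tall, walls and floor 4 mm. Origin at the centre of its underside, so its inner floor is at z 4 mm. Two finished badges lie in its -y half; its +y half is free.
- handle: Red latch handle on the arm: upright tab 24 (x) x 12 (y) x 40 mm tall. Origin at its underside's centre, z up, y the way the latch is pulled. At the start its axes are the station's, its origin at station x -50, y +35, z 61 mm: 140 mm from the hinge, 12 mm above it. It slides with the latch and tilts with the arm about the hinge; it can turn between pads that pinch it along y.
- latch (a joint): Travel of the spring latch along the handle's (and the station's) +y, in m: 0 locked under the ball, end stop at 0.026. The fork is clear of the ball above 0.019; below that the arm cannot rise. The spring pulls back with 3 N at 0 and 9.5 N at the stop.
- clamp_arm (a joint): Angle of the clamp arm about its hinge, in rad: 0 down on the ball, growing as its ring end (the end at -x) rises, stop at 1.0. It falls back down by its own weight if let go; lifting it at the handle takes about 3 N.
- blank: Black blank disc, 45 mm across and 8 mm thick with no stub, in the other cavity. Origin at the centre of its underside. Leave it.
- badge_red: Finished badge with red face, 38 mm across, 5 mm thick, lying in the tray's -y half. Origin at the centre of its underside. Leave it.
- badge_green: Finished badge with green face, 38 mm across, 5 mm thick, lying in the tray's -y half. Origin at the centre of its underside. Leave it.
- water: Clear water bottle, 64 mm across, 200 mm tall, standing at the right of the bench. Origin at its underside. Leave it.
- glue: Small green bottle, 36 mm across, 85 mm tall, at the far edge. Origin at its underside. Leave it.
- tin: Round aluminium tin, 68 mm across, 45 mm tall, at the far edge. Origin at its underside. Leave it.
- phone: Black phone lying flat, 150 x 75 x 10 mm, at the left of the bench. Origin at the centre of its underside. Leave it.
There are look-alikes about, which are no part of the job. Of the things like the casting, leave any that is turquoise; of the rest the smaller one is meant.

How it is judged:
By the outcome, as a careful person would: the job done as asked, in the order asked, and still so for the second after the job is handed in, while the arm keeps its last pose, push and grip.
It also fails if it takes over 56 s, if anything falls off the work surface, if the arm or the gripper's body presses on something with over 40 N, if the wrist force passes 120 N, or if a joint passes its speed limit or range.

ROBOT

A 6-joint arm with a two-finger parallel gripper is mounted at the origin on the work surface. World frame = base frame: x ahead of the robot, y to its left, z up, the work surface at z = 0. Lengths are in m, angles in rad, forces in N, time in s.
With the tool pointing down it reaches from about 0.3 to 0.75 m from the base axis. Payload 8.5 kg.
Tool frame: the origin (TCP) lies midway between the tips of the shut fingers; the grasp point (between the pads) lies env.grip_point_offset behind it (env.grip_point_offset is the distance from the TCP to the grasp point, in m); z points along the fingers, y is the line along which they close (so a half turn about z gives the same grasp; the last joint's range is limited). The gripper opens to 88 mm and grips with 3 to 60 N. Pads are 18 mm wide; open, the fingers measure 123 mm over their backs; the gripper's body (75 mm by 187 mm) begins 45 mm behind the grasp point.
Start: joints at [-1.516, 0.381, 1.297, -0, 1.464, -0.215], TCP at [0.147, -0.53, 0.239] pointing down, gripper open.
Joint ranges: [-3.11, 3.11], [-0.89, 2.33], [0.22, 2.48], [-1.42, 4.56], [0.17, 2.85], [-2.88, 2.88]. Speed limits (rad/s): [2.39, 2.39, 3.14, 3.14, 3.14, 3.14].

INTERFACE

Orientations are given as a 3x3 rotation matrix whose columns are the frame's x, y, z axes.
In Python, from station import sensors, vision, env gives the robot as it stands.
- The arm moves only by the tool arm_command, never from a script. Its argument "commands" is a list that holds one entry, the list of rows, each a list of 5 numbers: the shift along the tool's x, y, z in units of 300 mm (1.0 is 300 mm), then the turn about the tool's z in units of 360 degrees (1.0 is 360 degrees), then the opening, from -1 (shut) to 1 (fully open). A call has 1 to 10 rows; each row is the pose to reach, as a shift and turn from the pose commanded when the call began, along the tool's axes at that moment, turning the shorter way round; what a row does not reach only later rows make up. A row lasts 1/12 s, in which the tool goes at most 41.7 mm and 7.16 degrees, less where a joint would pass 70% of its speed; a pose out of reach is approached as far as the arm can. A call with a number of a shift or a turn outside -1 to 1 is refused whole. A call with a gripper value outside its range is refused whole. The fingers move at their own pace and stop on an object; "grip_force" is the grip in N (left out, the last holds). Time passes only in rows, so rows that repeat a pose let the fingers close. It gives the time, the measured TCP pose, the force, the opening and the grip force at its end, in the units of the state.
- sensors.get_state(): the state, without advancing time (a new reading comes with each control period).
- vision.grab_frame(name): name is "scene" or "top" or "wrist"; returns the picture (384x512x3 uint8, red, green, blue); there is no depth.
- vision.camera_params(name): a dict with "K" (3x3 intrinsics, pixels), "xyz" and "attitude" of the camera in the world. Camera axes: x right, y up, looking along -z (the intrinsics and any distortion apply to the point x, -y, -z); pixel columns grow to the right and rows downward; lengths in m; the calibration is good to about 2 mm. A picture is of the moment at which its call begins: read the wrist's pose just before it. camera_params takes no time and is no camera call; for the wrist camera it gives the pose at the moment of the call.
- env.sign_off(): hands the job in; it is judged then, once.
The state is a dict: "time_s": time; "qpos": joint angles; "qvel": joint speeds; "joint_torque": joint torques, N m; "position": TCP position; "tool_rot": TCP orientation; "ft_force": force on the tool from outside, world axes, zero at the start; "moment": the same for the moment, N m; "gripper_width": finger opening in m; "finger_force": force on a finger pad.
Only numpy, scipy, OpenCV 4.12 (cv2) and the standard library are available. Lean on these libraries where they do the work, as an engineer would, in place of code of your own. Each camera call takes 0.05 s, during which the arm holds its last target. There are 200 camera calls.

## Working session

There is one attempt and no reset: what is moved stays moved. The work goes in short steps, Python scripts to look and compute and a tool call to move; the robot and the scene stay as the last step left them, time stands still between calls to the robot, and variables do not carry over. Pictures are saved under pics/ and viewed, at most 10 in all, crops included, and the job is handed in when it is done.

Besides the shell and the picture viewer there is one more tool, called as name([rows], argument=value, ...), one row to a line, values as JSON. arm_command: Moves the arm, as the interface text tells. Its arguments: {"type":"object","properties":{"commands":{"type":"array"},"grip_force":{"type":"number"}},"required":["commands"]}

```bash
mkdir -p pics; ls; python3 - <<'E'
from station import sensors, vision, env
import cv2,numpy as np
np.set_printoptions(precision=4,suppress=True)
for n in ("scene","top"):
    cv2.imwrite(f"pics/{n}0.png",cv2.resize(vision.grab_frame(n)[:,:,::-1],(800,600),interpolation=cv2.INTER_CUBIC))
    print(n,vision.camera_params(n))
print(vision.camera_params("wrist"))
print(env.grip_point_offset); s=sensors.get_state(); print(s)
E
```

```text
pics
scene {'K': array([[457.5048,   0.    , 252.3576],
       [  0.    , 457.5048, 194.2685],
       [  0.    ,   0.    ,   1.    ]]), 'xyz': array([ 1.2202, -0.2439,  1.2001]), 'attitude': array([[ 0.3408, -0.8076,  0.4813],
       [ 0.94  ,  0.2844, -0.1885],
       [ 0.0154,  0.5167,  0.8561]])}
top {'K': array([[394.3752,   0.    , 258.0725],
       [  0.    , 394.3752, 200.8553],
       [  0.    ,   0.    ,   1.    ]]), 'xyz': array([0.4917, 0.0161, 1.2414]), 'attitude': array([[-0.0029,  0.996 , -0.0892],
       [-1.    , -0.003 , -0.0004],
       [-0.0007,  0.0892,  0.996 ]])}
{'K': array([[302.0716,   0.    , 255.732 ],
       [  0.    , 302.0716, 196.5116],
       [  0.    ,   0.    ,   1.    ]]), 'xyz': array([ 0.2257, -0.5084,  0.3835]), 'attitude': array([[ 0.2661,  0.915 ,  0.3032],
       [-0.964 ,  0.2529,  0.0828],
       [-0.0009, -0.3143,  0.9493]])}
0.0187
{'time_s': 0.1, 'qpos': array([-1.5163,  0.3812,  1.2981,  0.    ,  1.4636, -0.2153]), 'qvel': array([-0.0006, -0.0021, -0.0023,  0.0009,  0.0004,  0.0009]), 'joint_torque': array([  0.0025, -43.8656, -22.4912,   0.0714,   0.0342,  -0.0001]), 'position': array([ 0.1466, -0.5299,  0.2382]), 'tool_rot': array([[ 0.9638,  0.2665, -0.0001],
       [ 0.2665, -0.9638,  0.0013],
       [ 0.0003, -0.0013, -1.    ]]), 'ft_force': array([-0.2232, -0.0876, -0.4789]), 'moment': array([ 0.0362, -0.0281,  0.0468]), 'finger_force': 0.0, 'gripper_width': 0.0880677767661953}
```

View pics/top0.png

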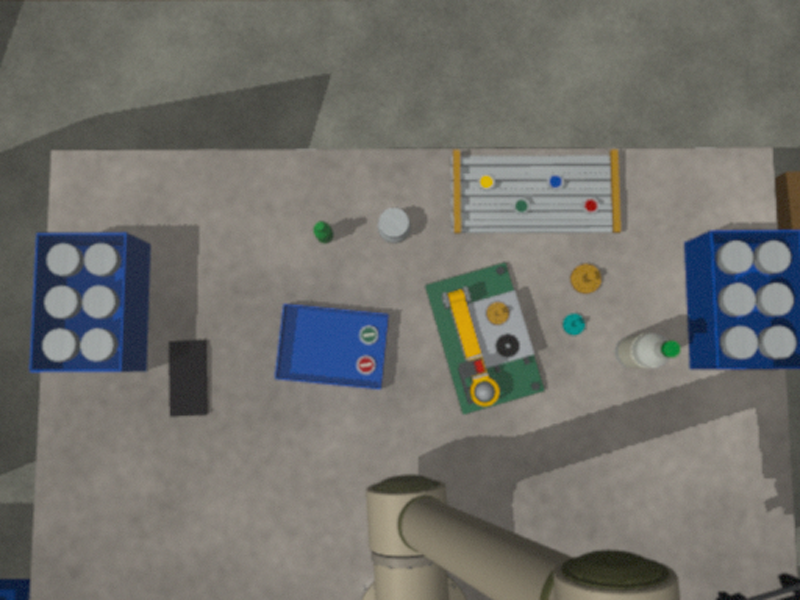

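View pics/scene0.png

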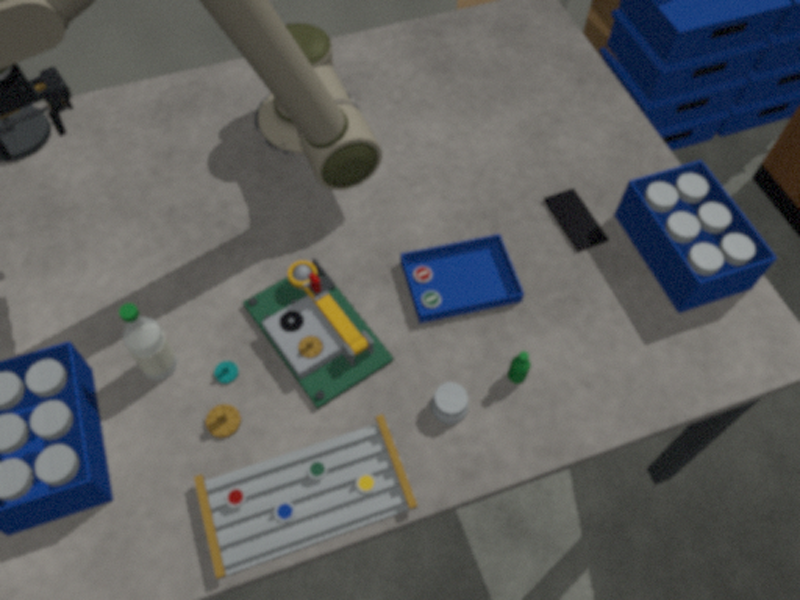

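The top view (800 px) shows three things like the casting: brass in the die at (498,313), a larger loose brass one at (586,278), and a turquoise one at (574,324). By the description I choose the one in the die, in cavity b on the hinge side. The blank is at (508,345), the red handle at (479,366), and the free half of the tray is around (315,340).

```bash
cat > h.py <<'E'
from station import sensors, vision, env
import cv2,numpy as np
from scipy.optimize import minimize
np.set_printoptions(precision=4,suppress=True)
def proj(P,c):
    p=(np.asarray(P)-c['xyz'])@c['attitude']; p=p*[1,-1,-1]
    q=p@c['K'].T; return q[:,:2]/q[:,2:]
def ray(uv,z,c):
    d=np.linalg.inv(c['K'])@[uv[0],uv[1],1]; d=c['attitude']@(d*[1,-1,-1])
    return c['xyz']+d*(z-c['xyz'][2])/d[2]
def T(p,L):
    x,y,a=p; L=np.atleast_2d(L)
    return np.c_[x+np.cos(a)*L[:,0]-np.sin(a)*L[:,1], y+np.sin(a)*L[:,0]+np.cos(a)*L[:,1], L[:,2]]
def box(l,w,h): return np.array([[i*l/2,j*w/2,k*h] for i in(-1,1) for j in(-1,1) for k in(0,1)])
def hull(m,near):
    n,lab,st,ce=cv2.connectedComponentsWithStats(m.astype(np.uint8))
    k=min([i for i in range(1,n) if st[i,4]>600],key=lambda i:np.hypot(*(ce[i]-near)))
    ys,xs=np.where(lab==k); return cv2.convexHull(np.c_[xs,ys].astype(np.float32))
S=8
def fill(h):
    im=np.zeros((384*S//2,512*S//2),np.uint8); cv2.fillConvexPoly(im,np.round((h.reshape(-1,2)+.5)*S/2*16-8).astype(np.int32),1,shift=4); return im
def fit(p0,B,views):
    tgt=[(fill(cv2.dilate_h(h) if 0 else h),c) for h,c in views]
    def cost(p):
        t=0
        for m,c in tgt:
            r=fill(cv2.convexHull(proj(T(p,B),c).astype(np.float32)))
            t+=1-(m&r).sum()/(m|r).sum()
        return t
    return minimize(cost,p0,method='Nelder-Mead',options=dict(initial_simplex=np.array(p0)+np.vstack([np.zeros(3),np.diag([.02,.02,.1])]),xatol=1e-4,fatol=1e-5))
E
python3 - <<'E'
from h import *
I={n:vision.grab_frame(n) for n in("top","scene")}; C={n:vision.camera_params(n) for n in I}
def mk(n,col):
    H=cv2.cvtColor(I[n],cv2.COLOR_RGB2HSV); h,s,v=H[...,0],H[...,1],H[...,2]
    return (h>60)&(h<86)&(s>90) if col=='g' else (h>100)&(h<125)&(s>110)
k=.64
for nm,col,B,near,p0 in (("station",'g',box(.27,.17,.015),{"top":(485*k,338*k),"scene":(318*k,335*k)},None),("tray",'b',box(.15,.21,.03),{"top":(333*k,345*k),"scene":(462*k,280*k)},None)):
    vs=[(hull(mk(n,col),near[n]),C[n]) for n in I]
    c=ray(np.array(near["top"]),.015,C["top"])
    # yaw guesses
    if nm=="station":
        a,b=ray((485*k,390*k),.05,C["top"]),ray((458*k,295*k),.05,C["top"])
    else:
        a,b=ray((367*k,350*k),.01,C["top"]),ray((310*k,340*k),.01,C["top"])
    d=b-a; yaw=np.arctan2(d[1],d[0])-(0 if nm=="station" else np.pi/2)
    for w in (vs,vs[:1],vs[1:]):
        r=fit([c[0],c[1],yaw],B,w); print(nm,r.x,r.fun)
    if nm=="station":
        p=fit([c[0],c[1],yaw],B,vs).x
        for n in I:
            for q in([.038,-.035,.066],[-.05,.035,.101],[-.1,.035,.067],[-.028,-.035,.042]): print(n,proj(T(p,[q]),C[n])/k)
t=I["top"]; cv2.imwrite("pics/crop.png",cv2.resize(t[150:270,260:400,::-1],(700,600),interpolation=cv2.INTER_CUBIC))
E
```

```text
station [ 0.5558 -0.1415  0.2722] 1.1346623886970872
station [ 0.5572 -0.1417  0.2711] 0.36614357958396326
station [ 0.5529 -0.14    0.2205] 0.7671223932829292
top [[498.0408 311.0881]]
top [[478.1409 365.3019]]
top [[483.4342 390.9295]]
top [[505.8266 344.7518]]
scene [[308.4591 339.2259]]
scene [[313.7724 276.2239]]
scene [[301.1847 268.0306]]
scene [[290.7493 319.7438]]
tray [ 0.5379  0.16   -0.1052] 0.08511979891999544
tray [ 0.5387  0.1586 -0.1   ] 0.031138100335929675
tray [ 0.5374  0.1613 -0.0987] 0.05203916127645436
```

View pics/crop.png

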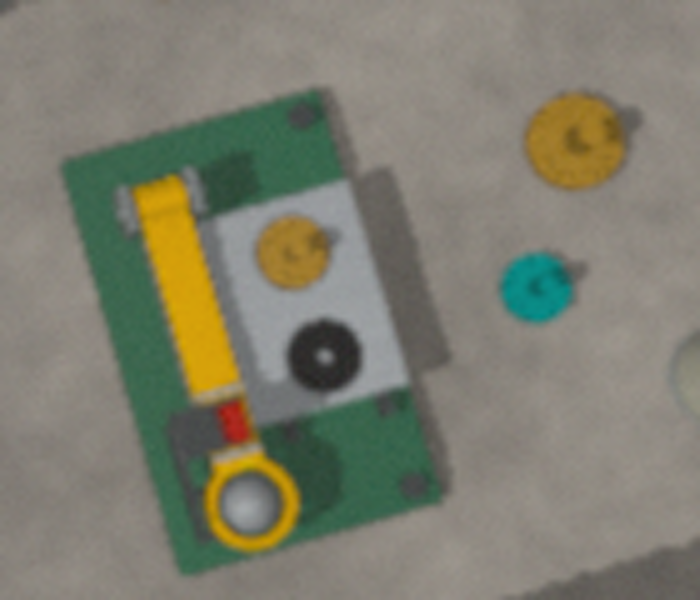

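The crop confirms it: the small brass casting is in the die at crop (293,250), the blank at (325,355), and the larger brass one is loose at (576,140). The red handle is at (233,422). The green mask was fragmented, so I'll refit the station with one union mask.

```bash
python3 - <<'E'
from h import *
k=.64; vs=[]
for n,near,R in(("top",(485*k,338*k),65),("scene",(318*k,335*k),65)):
    H=cv2.cvtColor(vision.grab_frame(n),cv2.COLOR_RGB2HSV).astype(int); yy,xx=np.mgrid[:384,:512]
    m=(H[...,0]>55)&(H[...,0]<90)&(H[...,1]>80)&(np.hypot(xx-near[0],yy-near[1])<R)
    m=cv2.morphologyEx(m.astype(np.uint8),cv2.MORPH_OPEN,np.ones((3,3)))
    ys,xs=np.where(m); h=cv2.convexHull(np.c_[xs,ys].astype(np.float32)); vs.append((h,vision.camera_params(n)))
    print(n,xs.min()/k,xs.max()/k,ys.min()/k,ys.max()/k)
for w in(vs,vs[:1],vs[1:]):
    r=fit([.556,-.1415,.272],box(.27,.17,.015),w); print(r.x,r.fun)
    for h,c in vs: print(proj(T(r.x,[[.038,-.035,.066],[-.05,.035,.101],[-.028,-.035,.042]]),c).ravel()/k)
p=fit([.556,-.1415,.272],box(.27,.17,.015),vs).x
print("casting",T(p,[.038,-.035,.034]),"handle",T(p,[-.05,.035,.061]))
E
```

```text
top 426.5625 584.375 267.1875 410.9375
scene 221.875 389.0625 281.25 404.6875
[ 0.5635 -0.158   0.3936] 0.5261401110303753
[503.5705 305.7745 490.9075 362.1834 515.1268 338.1391]
[304.2691 345.7486 302.2126 282.2638 283.0348 328.2808]
[ 0.5584 -0.1465  0.2816] 0.2505414061308525
[500.3863 309.5998 481.1124 363.963  508.4392 343.1912]
[306.4699 341.2932 311.2609 278.112  288.5166 321.8713]
[ 0.5751 -0.1701  0.6068] 0.24005495470368876
[504.1454 298.3583 504.3267 356.596  521.9359 327.334 ]
[305.7919 352.7084 290.5083 290.575  278.8477 339.927 ]
casting [[ 0.612  -0.1758  0.034 ]] handle [[ 0.5039 -0.1449  0.061 ]]
```

```bash
python3 - <<'E'
from h import *
k=.64; vs=[]
for n,near,R in(("top",(485*k,338*k),65),("scene",(318*k,335*k),65)):
    I=vision.grab_frame(n)
    H=cv2.cvtColor(I,cv2.COLOR_RGB2HSV).astype(int); yy,xx=np.mgrid[:384,:512]
    m=(H[...,0]>55)&(H[...,0]<90)&(H[...,1]>80)&(H[...,2]<125)&(np.hypot(xx-near[0],yy-near[1])<R)
    m=cv2.morphologyEx(m.astype(np.uint8),cv2.MORPH_CLOSE,np.ones((5,5)))
    nn,lab,st,ce=cv2.connectedComponentsWithStats(m); print(st,ce)
    m=np.isin(lab,[i for i in range(1,nn) if st[i,4]>150])
    ys,xs=np.where(m); h=cv2.convexHull(np.c_[xs,ys].astype(np.float32)); vs.append((h,vision.camera_params(n)))
    print(n,xs.min()/k,xs.max()/k,ys.min()/k,ys.max()/k)
for w in(vs,vs[:1],vs[1:]):
    r=fit([.556,-.1415,.272],box(.27,.17,.015),w); print(r.x,r.fun)
    for h,c in vs: print(proj(T(r.x,[[.038,-.035,.066],[-.05,.035,.101],[-.028,-.035,.042]]),c).ravel()/k)
    print("casting",T(r.x,[.038,-.035,.034]),"handle",T(r.x,[-.05,.035,.061]))
E
```

```text
[[     0      0    512    384 194622]
 [   273    169     55     96   1289]
 [   366    201      9     10     44]
 [   360    206      1      3      3]
 [   361    210      5      4     16]
 [   313    229     35     30    634]] [[254.9437 191.2616]
 [296.9573 201.7432]
 [370.1591 206.0227]
 [360.     207.    ]
 [363.3125 211.1875]
 [330.817  242.2934]]
top 426.5625 542.1875 264.0625 412.5
[[     0      0    512    384 194889]
 [   157    179     38     31    461]
 [   191    185     59     75   1149]
 [   181    205      1      1      1]
 [   182    207      1      1      1]
 [   185    208      3      1      3]
 [   168    211      1      1      1]
 [   174    219      1      1      1]
 [   178    225      1      1      1]
 [   142    231     10     14    100]
 [   189    240      1      1      1]] [[255.9615 191.2269]
 [174.3232 192.    ]
 [219.8468 233.5022]
 [181.     205.    ]
 [182.     207.    ]
 [186.     208.    ]
 [168.     211.    ]
 [174.     219.    ]
 [178.     225.    ]
 [146.72   236.79  ]
 [189.     240.    ]]
scene 245.3125 389.0625 279.6875 404.6875
[ 0.5535 -0.1439  0.2696] 0.18201420387579326
[499.3535 312.3098 479.3517 366.5185 507.0348 345.9852]
[306.7612 338.5391 312.2694 275.5924 289.2017 319.0449]
casting [[ 0.5994 -0.1675  0.034 ]] handle [[ 0.496  -0.1235  0.061 ]]
[ 0.5562 -0.1427  0.2824] 0.052291927409261585
[498.3959 310.7506 479.0867 365.1862 506.5063 344.3223]
[308.1905 339.639  312.8891 276.5773 290.1756 320.3167]
casting [[ 0.6024 -0.1657  0.034 ]] handle [[ 0.4984 -0.123   0.061 ]]
[ 0.5544 -0.1424  0.2721] 0.12847303443794666
[498.5087 311.7874 478.6166 366.0306 506.2835 345.4452]
[307.7782 338.7446 313.1131 275.7767 290.1038 319.2843]
casting [[ 0.6004 -0.1659  0.034 ]] handle [[ 0.4969 -0.1221  0.061 ]]
```

arm_command([
  [[0.9, -0.39, -0.13, -0.1, 0], [0.9, -0.39, -0.13, -0.1, 0], [0.9, -0.39, -0.13, -0.1, 0], [0.9, -0.39, -0.13, -0.1, 0], [0.9, -0.39, -0.13, -0.1, 0], [0.9, -0.39, -0.13, -0.1, 0], [0.9, -0.39, -0.13, -0.1, 0], [0.9, -0.39, -0.13, -0.1, 0], [0.9, -0.39, -0.13, -0.1, 0]],
])

```text
time_s: 1.15
position: [0.3771, -0.344, 0.2781]
tool_rot: [[0.62, 0.785, 0.001], [0.785, -0.62, -0.001], [-0.0, 0.001, -1.0]]
ft_force: [0.2, -0.3, -0.6]
gripper_width: 0.0439
finger_force: 0.0
```

```bash
cat >> h.py <<'E'
def go(xyz,ang):
    "shift in tool units + turn to put TCP at xyz with tool x at world angle ang (tool down)"
    s=sensors.get_state(); R=s['tool_rot']; d=R.T@(np.array(xyz)-s['position'])/.3
    a=np.arctan2(R[1,0],R[0,0]); t=-(ang-a); t=(t+np.pi)%(2*np.pi)-np.pi
    print('shift',d,'turn',t/2/np.pi,'t',s['time_s'],'pos',s['position'],'F',s['ft_force'],'w',s['gripper_width'],s['finger_force'])
E
python3 -c "
from h import *
go([.601,-.166,.24],.275+np.pi/2)"
```

```text
shift [0.9282 0.2177 0.127 ] turn -0.15020308043627176 t 1.15 pos [ 0.3771 -0.344   0.2781] F [ 0.1893 -0.3079 -0.6417] w 0.043880240510534206 0.0
```

arm_command([
  [[0.928, 0.218, 0.13, -0.15, 0], [0.928, 0.218, 0.13, -0.15, 0], [0.928, 0.218, 0.13, -0.15, 0], [0.928, 0.218, 0.13, -0.15, 0], [0.928, 0.218, 0.13, -0.15, 0], [0.928, 0.218, 0.13, -0.15, 0], [0.928, 0.218, 0.13, -0.15, 0], [0.928, 0.218, 0.13, -0.15, 0], [0.928, 0.218, 0.13, -0.15, 0], [0.928, 0.218, 0.13, -0.15, 0]],
])

```text
time_s: 1.98
position: [0.5997, -0.1698, 0.2383]
tool_rot: [[-0.263, 0.965, -0.001], [0.965, 0.263, -0.0], [0.0, -0.001, -1.0]]
ft_force: [0.3, -0.8, -0.3]
gripper_width: 0.0441
finger_force: 0.0
```

```bash
python3 - <<'E'
from h import *
go([.601,-.166,.2],.275+np.pi/2)
c=vision.camera_params("wrist"); I=vision.grab_frame("wrist")
k=800/512
p=[.5545,-.1425,.274]
print(proj(T(p,[[.038,-.035,.066],[.038,-.035,.042],[-.05,.035,.101],[-.1,.035,.067],[-.028,-.035,.042],[.072,.05,.040],[.072,-.08,.04],[-.058,-.08,.04],[-.135,-.085,.015],[.135,.085,.015],[.135,-.085,.015]]),c)*k)
cv2.imwrite("pics/w1.png",cv2.resize(I[:,:,::-1],(800,600),interpolation=cv2.INTER_CUBIC))
E
```

```text
shift [0.0111 0.0077 0.1277] turn -0.0014049978749296412 t 1.9833 pos [ 0.5997 -0.1698  0.2383] F [ 0.3331 -0.8282 -0.3221] w 0.04414091969008871 0.0
[[402.3876 269.7407]
 [402.2312 261.956 ]
 [248.6735 166.8444]
 [187.0969 165.784 ]
 [312.9822 262.6671]
 [450.9592 139.5971]
 [446.5966 318.0453]
 [278.5297 319.3159]
 [193.5217 315.4523]
 [537.0755  87.4845]
 [519.919  312.9741]]
```

View pics/w1.png

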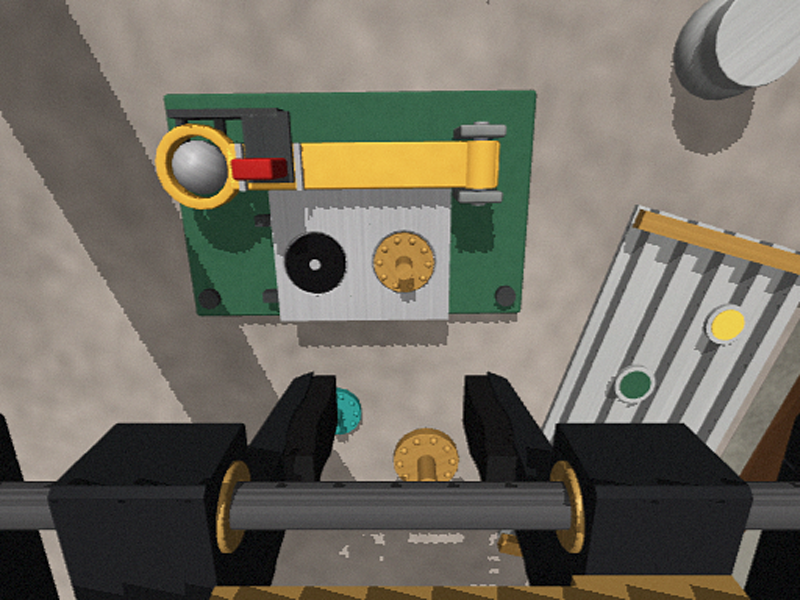

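The wrist view matches the model to about 3 px. The casting disc is at (404,261), the blank at (315,264), the plate corners at (536,91), (520,314), (197,315) and (165,95), and the block's bottom corners at (282,321) and (447,319). I'll refine the station pose from these.

```bash
python3 - <<'E'
from h import *
from scipy.optimize import least_squares
c=vision.camera_params("wrist"); k=800/512
L=[[.038,-.035,.042],[-.028,-.035,.042],[.135,.085,.015],[.135,-.085,.015],[-.135,-.085,.015],[-.135,.085,.015],[.072,-.08,.04],[-.058,-.08,.04]]
O=np.array([[404,261],[315.5,264],[536,92],[520,314],[197,315],[165.5,95],[447,319],[282,321]])
r=least_squares(lambda p:(proj(T(p,L),c)*k-O).ravel(),[.5545,-.1425,.274],loss='soft_l1'); print(r.x); print(proj(T(r.x,L),c)*k-O)
p=r.x
print("casting",T(p,[.038,-.035,.034]),ray(np.array([404,261])/k,.042,c),"handle",T(p,[-.05,.035,.061]))
q=T(p,[.038,-.035,.034])[0]; go([q[0],q[1],.12],p[2]+np.pi/2)
E
```

```text
[ 0.5562 -0.1437  0.2737]
[[ 0.2465  2.6405]
 [-0.3036  0.3965]
 [ 2.7544 -2.4273]
 [ 1.4776  0.2949]
 [-1.2619  1.9503]
 [-4.1399 -1.7967]
 [ 1.4473  0.5011]
 [-1.2551 -0.1368]]
casting [[ 0.6023 -0.1671  0.034 ]] [ 0.6016 -0.1652  0.042 ] handle [[ 0.4986 -0.1235  0.061 ]]
shift [0.0071 0.0117 0.3957] turn -0.0013241052318915395 t 2.0333 pos [ 0.5995 -0.17    0.2387] F [-0.3012  0.056   0.7226] w 0.0441747403053382 0.0
```

arm_command([
  [[0.01, 0.01, 0.3, -0.001, 0], [0.01, 0.01, 0.48, -0.001, 0], [0.01, 0.01, 0.48, -0.001, 0], [0.01, 0.01, 0.48, -0.001, 0], [0.01, 0.01, 0.48, -0.001, 0], [0.01, 0.01, 0.48, -0.001, 0]],
])

```text
time_s: 2.53
position: [0.6019, -0.166, 0.0952]
tool_rot: [[-0.27, 0.963, -0.0], [0.963, 0.27, 0.0], [0.0, -0.0, -1.0]]
ft_force: [-0.2, -0.9, 0.6]
gripper_width: 0.044
finger_force: 0.0
```

```bash
python3 - <<'E'
from h import *
p=[.5562,-.1437,.2737]
go([.602,-.166,.046],p[2]+np.pi/2)
c=vision.camera_params("wrist"); I=vision.grab_frame("wrist"); s=sensors.get_state()
k=800/512
print(proj([s['position'],s['position']-[0,0,.02],[.602,-.166,.066]],c)*k)
cv2.imwrite("pics/w2.png",cv2.resize(I[:,:,::-1],(800,600),interpolation=cv2.INTER_CUBIC))
E
```

```text
shift [-0.0002  0.0004  0.1641] turn -9.590367822052138e-05 t 2.5333 pos [ 0.6019 -0.166   0.0952] F [-0.2133 -0.8679  0.6126] w 0.04403801251904127 0.0
[[401.4987 401.4751]
 [401.3106 375.2097]
 [399.738  362.8443]]
```

View pics/w2.png

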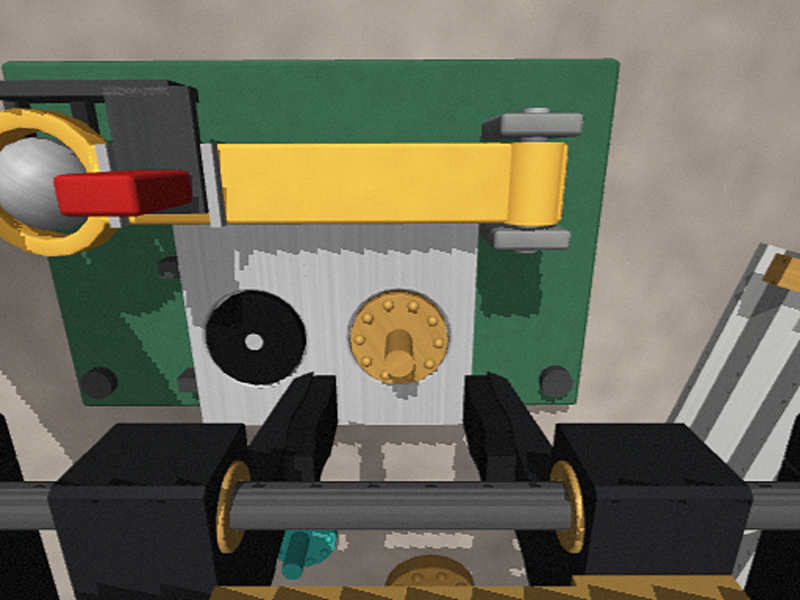

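The stub top is at (399,362), within 1 px of the prediction. I'll descend and grip.

arm_command([
  [[0, 0, 0.08, 0, 0], [0, 0, 0.13, 0, 0], [0, 0, 0.165, 0, 0], [0, 0, 0.165, 0, 0], [0, 0, 0.165, 0, -0.6], [0, 0, 0.165, 0, -1], [0, 0, 0.165, 0, -1], [0, 0, 0.165, 0, -1], [0, 0, 0.165, 0, -1], [0, 0, 0.165, 0, -1]],
], grip_force=20)

```text
time_s: 3.42
position: [0.6022, -0.1649, 0.0458]
tool_rot: [[-0.273, 0.962, -0.0], [0.962, 0.273, -0.001], [-0.0, -0.0, -1.0]]
ft_force: [-3.1, 0.1, 4.3]
gripper_width: 0.0111
finger_force: 20.0
```

arm_command([
  [[0, 0, -0.03, 0, -1], [0, 0, -0.07, 0, -1], [0, 0, -0.14, 0, -1], [0, 0, -0.24, 0, -1], [0, 0, -0.34, 0, -1], [0, 0, -0.38, 0, -1], [0, 0, -0.38, 0, -1]],
])

```text
time_s: 4.0
position: [0.6036, -0.165, 0.1632]
tool_rot: [[-0.273, 0.962, 0.006], [0.962, 0.273, -0.003], [-0.004, 0.005, -1.0]]
ft_force: [0.5, -0.4, -0.8]
gripper_width: 0.0112
finger_force: 20.0
```

```bash
python3 - <<'E'
from h import *
go([.543,.21,.15],.2737+np.pi/2)
E
```

```text
shift [1.258  0.1465 0.0393] turn 0.0004025319120780876 t 4.0 pos [ 0.6036 -0.165   0.1632] F [ 0.5125 -0.407  -0.8095] w 0.01121667388146521 19.995161835104227
```

Held. Moving to the tray in two calls, with gentle accelerations.

arm_command([
  [[0.05, 0.006, 0, 0, -1], [0.13, 0.015, 0, 0, -1], [0.22, 0.026, 0, 0, -1], [0.32, 0.037, 0, 0, -1], [0.42, 0.049, 0, 0, -1], [0.52, 0.06, 0, 0, -1], [0.62, 0.072, 0, 0, -1], [0.72, 0.084, 0, 0, -1], [0.82, 0.096, 0, 0, -1], [0.92, 0.108, 0, 0, -1]],
])

```text
time_s: 4.83
position: [0.5566, 0.112, 0.1576]
tool_rot: [[-0.273, 0.962, -0.003], [0.962, 0.273, 0.0], [0.001, -0.003, -1.0]]
ft_force: [0.8, 0.1, -0.9]
gripper_width: 0.0112
finger_force: 20.0
```

```bash
python3 - <<'E'
from h import *
go([.543,.21,.10],.2737+np.pi/2)
E
```

```text
shift [0.3264 0.0463 0.1923] turn 0.0004256194500550475 t 4.8333 pos [0.5566 0.112  0.1576] F [ 0.7973  0.0835 -0.8982] w 0.011155709683202427 19.99449284747243
```

arm_command([
  [[0.08, 0.01, 0, 0, -1], [0.16, 0.02, 0.05, 0, -1], [0.24, 0.03, 0.1, 0, -1], [0.29, 0.04, 0.15, 0, -1], [0.31, 0.045, 0.19, 0, -1], [0.31, 0.045, 0.19, 0, -1], [0.31, 0.045, 0.19, 0, -1]],
])

```text
time_s: 5.42
position: [0.5447, 0.2034, 0.101]
tool_rot: [[-0.274, 0.962, -0.003], [0.962, 0.274, -0.0], [0.0, -0.003, -1.0]]
ft_force: [0.2, -0.0, -1.9]
gripper_width: 0.0112
finger_force: 20.0
```

```bash
python3 - <<'E'
from h import *
go([.543,.21,.0158],.2737+np.pi/2)
c=vision.camera_params("wrist"); k=800/512
I=vision.grab_frame("wrist")
pt=[.538,.16,-.103]
print(proj(T(pt,[[.075,.105,.03],[-.075,.105,.03],[.075,-.105,.03],[-.075,-.105,.03]]),c)*k)
cv2.imwrite("pics/w3.png",cv2.resize(I[:,:,::-1],(800,600),interpolation=cv2.INTER_CUBIC))
E
```

```text
shift [0.0227 0.0016 0.2839] turn 0.000541895926670092 t 5.4167 pos [0.5447 0.2034 0.101 ] F [ 0.1561 -0.0336 -1.8759] w 0.011219268750340022 19.994988022372127
[[592.4918 266.9652]
 [286.6261 141.3601]
 [420.6572 584.5008]
 [174.6273 508.3683]]
```

View pics/w3.png

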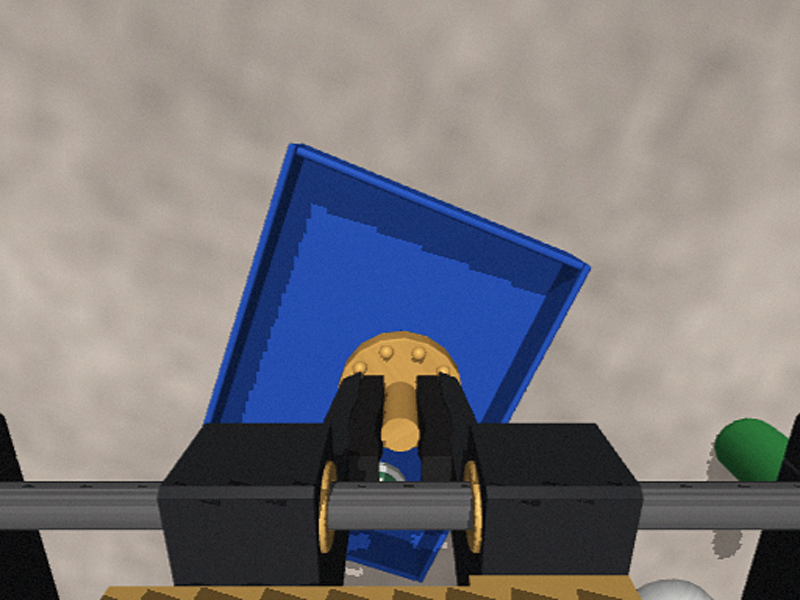

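The tray corners at (290,145) and (590,267) match the model. The casting is held stub up at (400,390), over the free half and clear of the badges. I'll lower slowly.

arm_command([
  [[0.025, 0.002, 0.08, 0, -1], [0.025, 0.002, 0.16, 0, -1], [0.025, 0.002, 0.21, 0, -1], [0.025, 0.002, 0.24, 0, -1], [0.025, 0.002, 0.255, 0, -1], [0.025, 0.002, 0.265, 0, -1], [0.025, 0.002, 0.27, 0, -1], [0.025, 0.002, 0.27, 0, -1], [0.025, 0.002, 0.27, 0, -1]],
])

```text
time_s: 6.22
position: [0.5448, 0.2103, 0.022]
tool_rot: [[-0.273, 0.962, 0.001], [0.962, 0.273, 0.0], [-0.0, 0.001, -1.0]]
ft_force: [0.2, 0.7, -0.1]
gripper_width: 0.0107
finger_force: 20.0
```

arm_command([
  [[0, 0, 0.004, 0, -1], [0, 0, 0.008, 0, -1], [0, 0, 0.012, 0, -1], [0, 0, 0.015, 0, -1], [0, 0, 0.015, 0, -1], [0, 0, 0.015, 0, -1]],
])

```text
time_s: 6.72
position: [0.5445, 0.2103, 0.0167]
tool_rot: [[-0.273, 0.962, -0.0], [0.962, 0.273, -0.0], [0.0, -0.0, -1.0]]
ft_force: [-0.4, -0.2, -0.7]
gripper_width: 0.0108
finger_force: 20.0
```

arm_command([
  [[0, 0, 0.002, 0, -1], [0, 0, 0.004, 0, -1], [0, 0, 0.004, 0, -1], [0, 0, 0.004, 0, -1]],
])

```text
time_s: 7.05
position: [0.5446, 0.2103, 0.0158]
tool_rot: [[-0.273, 0.962, 0.0], [0.962, 0.273, 0.0], [-0.0, 0.0, -1.0]]
ft_force: [-1.2, 0.4, 2.9]
gripper_width: 0.0115
finger_force: 20.0
```

arm_command([
  [[0, 0, 0.002, 0, -1], [0, 0, 0.002, 0, -1], [0, 0, 0.002, 0, -1]],
])

```text
time_s: 7.3
position: [0.5446, 0.2103, 0.0158]
tool_rot: [[-0.273, 0.962, 0.001], [0.962, 0.273, 0.0], [-0.0, 0.001, -1.0]]
ft_force: [-3.2, -0.1, 8.4]
gripper_width: 0.0114
finger_force: 20.0
```

Contact is clear: force up and no further descent. I'll release gradually and rise.

arm_command([
  [[0, 0, 0, 0, -0.7], [0, 0, 0, 0, -0.5], [0, 0, 0, 0, -0.3], [0, 0, 0, 0, -0.3], [0, 0, 0, 0, -0.3], [0, 0, -0.04, 0, -0.3], [0, 0, -0.12, 0, -0.3], [0, 0, -0.24, 0, -0.3], [0, 0, -0.36, 0, -0.3], [0, 0, -0.48, 0, -0.3]],
])

```text
time_s: 8.13
position: [0.5441, 0.2102, 0.1604]
tool_rot: [[-0.273, 0.962, -0.001], [0.962, 0.273, -0.0], [0.0, -0.001, -1.0]]
ft_force: [0.5, 0.1, -0.3]
gripper_width: 0.0306
finger_force: 0.0
```

```bash
python3 - <<'E'
from h import *
go([.4986,-.1235,.20],.2737)
c=vision.camera_params("wrist"); k=800/512
I=vision.grab_frame("wrist")
cv2.imwrite("pics/w4.png",cv2.resize(I[:,:,::-1],(800,600),interpolation=cv2.INTER_CUBIC))
E
```

```text
shift [-1.0288 -0.4492 -0.1318] turn 0.2503679534359996 t 8.1333 pos [0.5441 0.2102 0.1604] F [ 0.5224  0.1472 -0.2523] w 0.030610619719649297 0.0
```

View pics/w4.png

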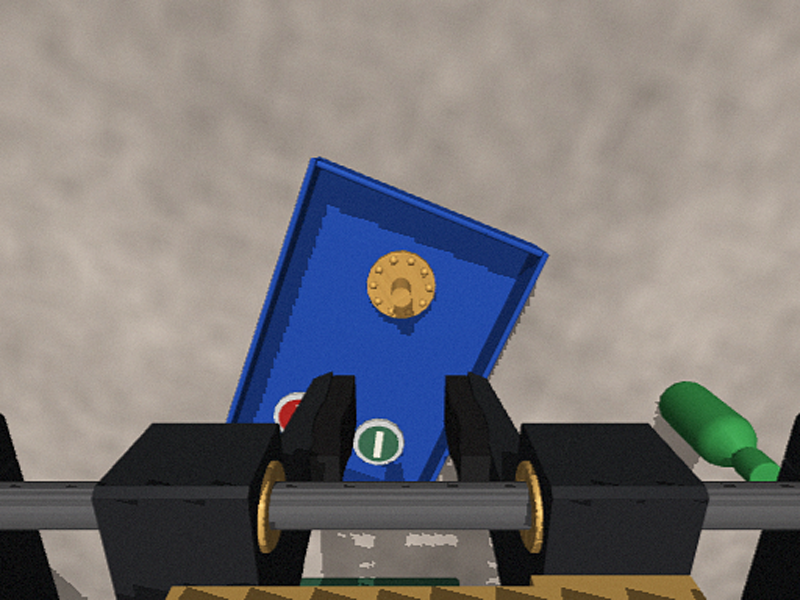

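The casting stands flat and released in the tray at (401,285), with both badges clear of it. Next I go to the handle.

arm_command([
  [[-0.9, -0.39, -0.12, 0.15, 0.1], [-0.9, -0.39, -0.12, 0.15, 0.1], [-0.9, -0.39, -0.12, 0.15, 0.1], [-0.9, -0.39, -0.12, 0.15, 0.1], [-0.9, -0.39, -0.12, 0.2, 0.1], [-0.9, -0.39, -0.12, 0.2, 0.1], [-0.9, -0.39, -0.12, 0.25, 0.1], [-0.9, -0.39, -0.12, 0.25, 0.1], [-0.9, -0.39, -0.12, 0.25, 0.1]],
])

```text
time_s: 8.93
position: [0.5053, -0.0841, 0.195]
tool_rot: [[0.757, 0.653, 0.001], [0.653, -0.757, -0.0], [0.0, 0.001, -1.0]]
ft_force: [-0.3, 0.2, -0.0]
gripper_width: 0.0483
finger_force: 0.0
```

arm_command([
  [[0, 0, 0, 0.04, 0.1], [0, 0, 0, 0.04, 0.1], [0, 0, 0, 0.04, 0.1], [0, 0, 0, 0.04, 0.1]],
])

```text
time_s: 9.27
position: [0.5054, -0.0814, 0.1947]
tool_rot: [[0.89, 0.457, -0.0], [0.457, -0.89, 0.0], [-0.0, -0.0, -1.0]]
ft_force: [1.0, 0.1, -0.2]
gripper_width: 0.0484
finger_force: 0.0
```

```bash
python3 - <<'E'
from h import *
go([.4986,-.1235,.16],.2737)
E
```

```text
shift [-0.0843  0.1144  0.1158] turn 0.03191332884892464 t 9.2667 pos [ 0.5054 -0.0814  0.1947] F [ 0.9593  0.1496 -0.2029] w 0.04841513411887127 0.0
```

arm_command([
  [[-0.08, 0.11, 0.1, 0.032, 0.1], [-0.084, 0.114, 0.115, 0.032, 0.1], [-0.084, 0.114, 0.115, 0.032, 0.1], [-0.084, 0.114, 0.115, 0.032, 0.1]],
])

```text
time_s: 9.6
position: [0.4985, -0.1232, 0.1603]
tool_rot: [[0.963, 0.27, -0.001], [0.27, -0.963, 0.001], [-0.001, -0.001, -1.0]]
ft_force: [0.3, -0.6, 0.2]
gripper_width: 0.0485
finger_force: 0.0
```

```bash
python3 - <<'E'
from h import *
go([.4986,-.1235,.069],.2737)
p=[.5562,-.1437,.2737]
c=vision.camera_params("wrist"); k=800/512
I=vision.grab_frame("wrist")
print(proj(T(p,[[-.05+i*.012,.035+j*.006,.101] for i,j in((0,0),(-1,-1),(-1,1),(1,1),(1,-1))]+[[-.05,.035,.061]]),c)*k)
cv2.imwrite("pics/w5.png",cv2.resize(I[:,:,::-1],(800,600),interpolation=cv2.INTER_CUBIC))
E
```

```text
shift [0.0004 0.0013 0.3045] turn -8.790870357681751e-06 t 9.6 pos [ 0.4985 -0.1232  0.1603] F [ 0.3493 -0.5871  0.1879] w 0.04852467065899377 0.0
[[399.706  335.9131]
 [412.3746 359.4422]
 [387.0646 359.4507]
 [386.5948 311.562 ]
 [412.7899 311.5513]
 [399.7263 308.6074]]
```

View pics/w5.png

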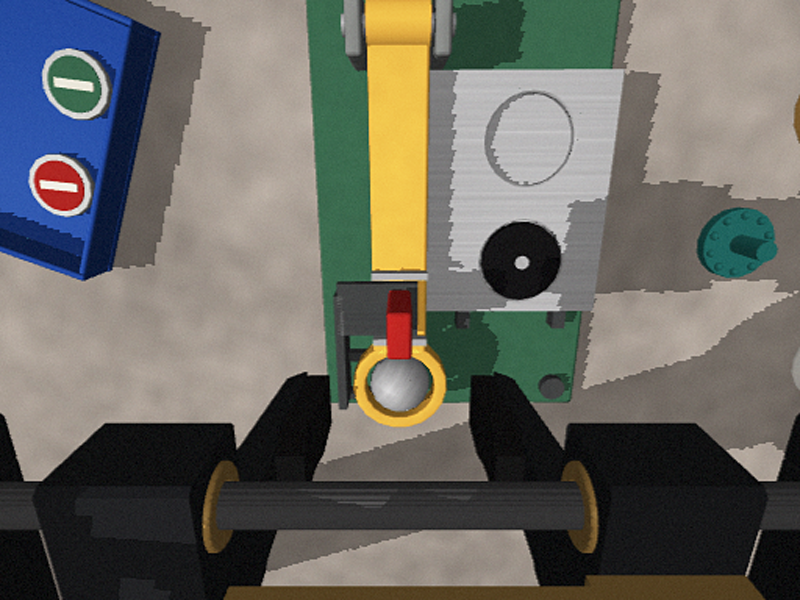

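The handle top spans (387–412, 312–359), exactly as predicted. I'll descend over it and grip.

arm_command([
  [[0, 0, 0.1, 0, 0.1], [0, 0, 0.2, 0, 0.1], [0, 0, 0.26, 0, 0.1], [0, 0, 0.29, 0, 0.1], [0, 0, 0.304, 0, 0.1], [0, 0, 0.304, 0, -0.5], [0, 0, 0.304, 0, -1], [0, 0, 0.304, 0, -1], [0, 0, 0.304, 0, -1], [0, 0, 0.304, 0, -1]],
], grip_force=30)

```text
time_s: 10.48
position: [0.4988, -0.1234, 0.07]
tool_rot: [[0.964, 0.266, 0.001], [0.266, -0.964, -0.001], [0.001, 0.001, -1.0]]
ft_force: [-0.2, 0.7, -0.4]
gripper_width: 0.0169
finger_force: 0.0
```

arm_command([
  [[0, 0, 0, 0, -1], [0, 0, 0, 0, -1], [0, 0, 0, 0, -1], [0, 0, 0, 0, -1]],
], grip_force=40)

```text
time_s: 10.82
position: [0.4985, -0.1228, 0.0697]
tool_rot: [[0.964, 0.266, 0.0], [0.266, -0.964, 0.001], [0.0, -0.0, -1.0]]
ft_force: [-0.3, 4.0, 5.6]
gripper_width: 0.0114
finger_force: 40.0
```

arm_command([
  [[0, -0.015, 0, 0, -1], [0, -0.03, 0, 0, -1], [0, -0.045, 0, 0, -1], [0, -0.06, 0, 0, -1], [0, -0.07, 0, 0, -1], [0, -0.078, 0, 0, -1], [0, -0.078, 0, 0, -1], [0, -0.078, 0, 0, -1], [0, -0.078, 0, 0, -1]],
])

```text
time_s: 11.57
position: [0.4928, -0.1021, 0.0698]
tool_rot: [[0.964, 0.267, 0.001], [0.267, -0.964, -0.003], [0.001, 0.003, -1.0]]
ft_force: [-2.3, -8.6, 3.6]
gripper_width: 0.0114
finger_force: 40.0
```

```bash
python3 - <<'E'
from h import *
p=[.5562,-.1437,.2737]; s=sensors.get_state(); x=s['position']
c,q=np.cos(p[2]),np.sin(p[2]); d=x-[p[0],p[1],0]
print("station frame TCP",d[0]*c+d[1]*q,-d[0]*q+d[1]*c,x[2],"F station",s['ft_force'][0]*c+s['ft_force'][1]*q,-s['ft_force'][0]*q+s['ft_force'][1]*c,s['ft_force'][2],s['gripper_width'],s['finger_force'])
# arc: grasp point relative to hinge
X0,H=-.14,x[2]+.0187-.049
for t in np.radians([3,6,10,15,20,25,30,35,38]):
    X=X0*np.cos(t)+H*np.sin(t); Z=-X0*np.sin(t)+H*np.cos(t)
    print(np.degrees(t),'x',(X-X0)/.3,'z',-(Z-H)/.3)
E
```

```text
station frame TCP -0.049830575986994 0.057228042675385726 0.06975116215965674 F station -4.533751233308928 -7.653971662957737 3.5944581982734887 0.01142566658849467 40.00073991715908
3.0000000000000004 x 0.007521931436269188 z -0.024243224757935524
6.000000000000001 x 0.016302346677045575 z -0.04805955754439223
10.0 x 0.0299251233138594 z -0.07903797691295104
14.999999999999998 x 0.04993698812625837 z -0.11630133520608872
20.0 x 0.07312041742060942 z -0.15167874622931535
25.0 x 0.09929897130144537 z -0.18490096652327903
29.999999999999996 x 0.12827341516668983 z -0.21571515493141788
35.0 x 0.159823236003281 z -0.2438867968738302
38.0 x 0.1798901839786166 z -0.2594312813667584
```

arm_command([
  [[0, -0.007, 0, 0, -1], [0, -0.007, 0, 0, -1], [0.004, -0.007, -0.012, 0, -1], [0.0075, -0.007, -0.024, 0, -1], [0.012, -0.007, -0.036, 0, -1], [0.016, -0.007, -0.048, 0, -1], [0.03, -0.007, -0.079, 0, -1], [0.03, -0.007, -0.079, 0, -1]],
])

```text
time_s: 12.23
position: [0.4998, -0.0976, 0.0933]
tool_rot: [[0.964, 0.267, -0.003], [0.267, -0.964, -0.003], [-0.003, 0.002, -1.0]]
ft_force: [-2.8, -11.4, -3.8]
gripper_width: 0.0115
finger_force: 40.0
```

arm_command([
  [[0.01, 0, -0.018, 0, -1], [0.02, 0, -0.037, 0, -1], [0.043, 0, -0.073, 0, -1], [0.069, 0, -0.106, 0, -1], [0.098, 0, -0.137, 0, -1], [0.113, 0, -0.151, 0, -1], [0.13, 0, -0.165, 0, -1], [0.143, 0, -0.1755, 0, -1], [0.143, 0, -0.1755, 0, -1], [0.143, 0, -0.1755, 0, -1]],
])

```text
time_s: 13.07
position: [0.5406, -0.0865, 0.1456]
tool_rot: [[0.964, 0.266, -0.003], [0.266, -0.964, -0.004], [-0.004, 0.003, -1.0]]
ft_force: [-7.0, -11.0, 3.3]
gripper_width: 0.0119
finger_force: 40.0
```

```bash
python3 - <<'E'
from h import *
s=sensors.get_state(); print(s['position'],s['ft_force'],s['gripper_width'],s['qpos'],np.abs(s['qvel']).max())
a=vision.grab_frame("scene")[130:300,90:350,::-1]; b=vision.grab_frame("wrist")[:,:,::-1]
im=np.vstack([cv2.resize(a,(450,294),interpolation=cv2.INTER_CUBIC),cv2.resize(b,(450,300))]); cv2.imwrite("pics/end.png",im)
E
```

```text
[ 0.5406 -0.0865  0.1456] [ -6.9764 -10.9633   3.2845] 0.011874833213839926 [-0.3729  0.4627  1.4514 -0.0049  1.2292  0.9301] 0.006795715182470429
```

View pics/end.png

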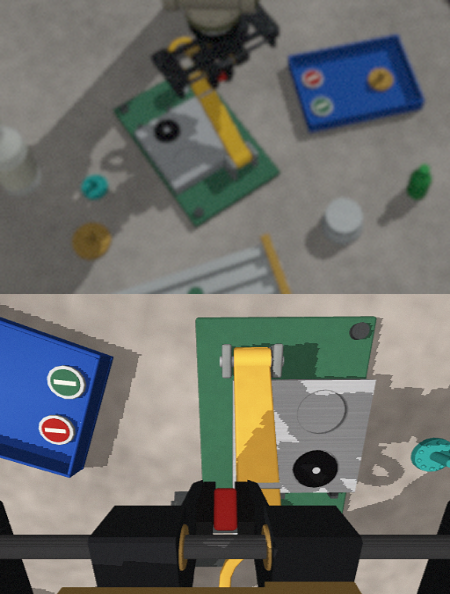

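The arm is raised and gripped. I'll ease off the radial strain and add a small angle margin, then settle.

arm_command([
  [[0.006, 0, -0.008, 0, -1], [0.013, 0, -0.016, 0, -1], [0.013, 0, -0.016, 0, -1], [0.013, 0, -0.016, 0, -1], [0.013, 0, -0.016, 0, -1], [0.013, 0, -0.016, 0, -1]],
])

```text
time_s: 13.67
position: [0.5449, -0.0852, 0.1495]
tool_rot: [[0.964, 0.266, -0.002], [0.266, -0.964, -0.003], [-0.003, 0.002, -1.0]]
ft_force: [-1.1, -9.7, -4.8]
gripper_width: 0.0115
finger_force: 40.0
```

```bash
python3 - <<'E'
from h import *
from scipy.optimize import least_squares
s=sensors.get_state(); print(s['position'],s['ft_force'],s['gripper_width'],np.abs(s['qvel']).max())
# handle top predicted vs red blob in wrist view, per arm angle
p=[.5562,-.1437,.2737]; c=vision.camera_params("wrist"); I=vision.grab_frame("wrist"); k=1
H=cv2.cvtColor(I,cv2.COLOR_RGB2HSV); m=((H[...,0]<6)|(H[...,0]>172))&(H[...,1]>150); m[:,:200]=0
ys,xs=np.where(m); print("red",xs.min(),xs.max(),ys.min(),ys.max())
for t in np.radians([25,30,35,38,41]):
    P=[]
    for i in(-.012,.012):
        for z in (.052,.012):
            X=-.14+i; P.append([.09+X*np.cos(t)+z*np.sin(t),.058,.049-X*np.sin(t)+z*np.cos(t)])
    print(np.degrees(t),proj(T(p,P),c).round(0).tolist())
E
```

```text
[ 0.5449 -0.0852  0.1495] [-1.1285 -9.6591 -4.822 ] 0.011501511327011202 0.001115354530519947
red 241 509 207 380
25.0 [[258.0, 316.0], [258.0, 300.0], [258.0, 271.0], [257.0, 263.0]]
29.999999999999996 [[258.0, 313.0], [258.0, 302.0], [258.0, 264.0], [258.0, 263.0]]
35.0 [[258.0, 306.0], [258.0, 302.0], [258.0, 254.0], [258.0, 260.0]]
38.0 [[259.0, 301.0], [258.0, 301.0], [258.0, 246.0], [258.0, 258.0]]
41.0 [[259.0, 293.0], [258.0, 299.0], [258.0, 237.0], [258.0, 255.0]]
```

The forces are clean now (about 3–5 N of lift, and 9 N of spring). The handle's edge in the image agrees with about 37–39°.

```bash
python3 -c "
from station import env
print(env.sign_off())"
```

```text
the job is handed in; nothing more can be done
None
```

The job is handed in: the casting was set down gently, stub up on the tray's free half, and released; the latch was then pulled, and the clamp arm is held raised and still at about 38° by its handle.

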